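# Take the spare divider off the file rail and hang it up

## Robot

A 7-joint arm with a two-finger parallel gripper is mounted at the origin on the work surface. World frame = base frame: x ahead of the robot, y to its left, z up, the work surface at z = 0. Lengths are in m, angles in rad, forces in N, time in s.
With the tool pointing down it reaches from about 0.4 to 0.875 m from the base axis. Payload 19.3 kg.
Tool frame: the origin (TCP) lies at the very end of the fingers, on their centre line; the grasp point (between the pads) lies 19 mm behind it; z points along the fingers, y is the line along which they close (so a half turn about z gives the same grasp; the last joint's range is limited). The gripper opens to 85 mm and grips with 20 to 120 N. Pads are 22 mm wide; open, the fingers measure 114 mm over their backs; the gripper's body (76 mm by 85 mm) begins 54 mm behind the grasp point. The pads swing forward as they close: fully open they stand 13 mm farther back than shut.
Start: joints at [1.075, 0.521, -0.036, 1.599, 0.021, 1.021, -0.113], TCP at [0.258, -0.569, 0.196] pointing down, gripper open.
Joint ranges: [-2.91, 2.91], [-0.3, 2.13], [-1.5, 1.42], [0.17, 2.43], [-1.26, 4.41], [0.16, 1.93], [-2.52, 2.52]. Speed limits (rad/s): [1.89, 1.89, 2.39, 2.39, 3.01, 3.01, 3.01].

## Interface

Orientations are given as [roll, pitch, yaw] about the fixed x, y, z axes, in that order (R = Rz(yaw) Ry(pitch) Rx(roll)).
In Python, from workcell import bot gives the robot as it stands.
- The arm moves only by the tool jog_arm, never from a script. Its argument "motion" is a list of rows, each a list of 5 numbers: the shift along the tool's x, y, z scaled (see below), then the turn about the tool's z scaled (see below), then the opening, from 0 (shut) to 1 (fully open). A call has 1 to 12 rows; each row shifts and turns the commanded pose from where the row before left it, along the tool's axes as they then stand; what a row does not reach is not made up. The controller multiplies each number of a shift by 30 mm and each number of a turn by 0.08 rad. A row lasts 1/10 s, in which the tool goes at most 50 mm and 8.59 degrees, less where a joint would pass 70% of its speed; a pose out of reach is approached as far as the arm can. A call with a number of a shift or a turn outside -1 to 1 is refused whole. A call with a gripper value outside its range is refused whole. The fingers move at their own pace and stop on an object; "newtons" is the grip in N (left out, the last holds). Time passes only in rows, so rows that do not move let the fingers close. It gives the time, the measured TCP pose, the force, the opening and the grip force at its end, in the units of the state.
- bot.observe(): the state, without advancing time (a new reading comes with each control period).
- bot.grab_frame(name): name is "scene" or "top"; returns a dict with "pixels" (384x512x3 uint8, red, green, blue), "fovy" (degrees; the focal length in pixels is half the picture's height over the tangent of half this angle, whatever the lens; pixels are square), "cx", "cy" (the principal point, pixels), "rvec" (rotation vector, rad) and "tvec" (3), from world to camera coordinates, as OpenCV has them. Camera axes: x right, y down, z forward; pixel columns grow to the right and rows downward; lengths in m; the calibration is good to about 2 mm. A picture is of the moment at which its call begins. There is no depth.
- bot.job_done(): hands the job in; it is judged then, once.
The state is a dict: "clock": time; "qpos": joint angles; "qd": joint speeds; "joint_efforts": joint torques, N m; "position": TCP position; "tool_rot": TCP orientation; "force": force on the tool from outside, world axes, zero at the start; "moment": the same for the moment, N m; "grip_width": finger opening in m; "finger_force": force on a finger pad.
Only numpy, scipy, OpenCV 4.12 (cv2) and the standard library are available. Lean on these libraries where they do the work, as an engineer would, in place of code of your own. Each camera call takes 0.05 s, during which the arm holds its last target. There are 200 camera calls.

## Task

Two upright file dividers are captive in the aluminium T-track rail on the counter. Slide the one nearer the rail's open end along the track into the open end, where the lips are cut away, lift it straight off there, and hang it by its round hole on the peg of the steel stand, so that it hangs upright and still when you let go. Leave the other divider, the mug and the stapler where they are.

Things in the scene. Friction and masses are not known exactly. Their poses are not given: they have to be found in the camera images.
- rail: Fixed aluminium T-track rail on the counter, 340 mm long (its y), 44 wide (x), 20 high; origin at the centre of its underside. Inside is a channel 28 wide, floor 4 above the counter. From y = -84 to +164 two lips (undersides 15, tops 20 above the counter) leave a slot 14 wide and hold the dividers' feet down. End walls 20 high at y = -164 (open end) and +164.
- bay (a point): Point on the channel floor in the rail's open end (always its -y end; rail y = -134, axes as the rail's). Here, from rail y = -164 to -84, there are no lips, so the channel is open above. It lies under the middle of a divider whose foot touches the end wall. Once a divider's middle is within 20 mm of it along the rail, it can be lifted straight up.
- divider_eye (a point): The divider to take off, the one nearer the open end: centre of the round 28 mm hole in its white plastic plate, 50 wide (x), 8 thick (y, the hole's axis), 104 high (from 52 below to 52 above this point). About 0.12 kg. In the rail its axes lie as the rail's, within a few degrees. Starts 84 to 164 mm from the end-wall position; slides freely (about 1 N), best pushed low on the plate.
- divider_foot (a point): Centre of the underside of that divider's slippery black T-foot, 70 mm below the hole's centre, same axes; in the rail it rests on the channel floor. Foot 24 wide (x), 60 long (y), 9 high; on it a neck 10 wide, 60 long, 9 high, up to the plate's lower edge, which clears the rail's top by 2.
- other_eye (a point): Centre of the hole of the other, identical divider, which stays: near the closed +y end of the rail, at least 90 mm (middle to middle) from the first one.
- peg (a point): Point on the axis of the stand's level steel peg, 155 mm above the counter. The peg is a round bar, 10 diameter, along this frame's y; its free end is a ball of 16 diameter centred at y = +45. The hole goes on over the ball from the +y side. Hung, the hole's centre is 9 below the peg's axis; the 60 long foot clears the post if the plate is at y = -15 or more.
- stand: Fixed steel stand that carries the peg: round base 110 diameter, 10 high, with an upright post 14 in diameter, top 165 above the counter. Origin: centre of the underside, on the post's axis. The peg leaves the post along +y, 108 mm to its tip; peg is 55 along +y.
- mug: White mug, 76 diameter, 90 high, handle to its +y; origin at the centre of its underside. Bystander, on the robot's side of the rail.
- stapler: Black stapler, 130 long (y), 36 wide, 57 high; origin at the centre of its underside. Bystander, on the far side of the rail.
There are look-alikes about, which are no part of the job. Several things look just like the stand: the one meant starts farthest to the robot's right.

How it is judged:
On the way, in this order (a step that is already met when the one before it is completed fails the run):
1. the divider stands in the rail's open end, its foot clear of the lips (y of divider_eye in the frame of rail below -0.109 m and z of divider_eye in the frame of rail between 0.06 and 0.085 m), for 0.1 s.
2. it is lifted up off the rail there (height (world z) of divider_eye above 0.1 m and horizontal distance between divider_eye and bay below 0.06 m and contact force between divider and rail below 0.05 N), for 0.05 s.
At the end, for the whole second after the job is handed in: The divider hangs by its hole on the stand's peg between post and ball, hole centre within 10 mm sideways of the peg's axis and 4 to 14 mm below it, upright within 14 degrees, at rest and released; the other divider is within 25 mm, and mug and stapler within 30 mm, of where they started (y of divider_eye in the frame of peg between -0.04 and 0.042 m and x of divider_eye in the frame of peg between -0.01 and 0.01 m and z of divider_eye in the frame of peg between -0.014 and -0.004 m and angle between divider_eye's own z axis and vertical below 0.25 rad and linear speed of divider below 0.03 m/s and contact force between divider and stand above 0.3 N and distance of other_eye from where it was at the start of the episode below 0.025 m and distance of each of mug, stapler from where it was at the start of the episode below 0.03 m); the robot touches nothing.
It fails at once if the other divider is shifted by more than 25 mm (distance of other_eye from where it was at the start of the episode above 0.025 m).
It fails at once if the mug or the stapler is shifted by more than 30 mm (distance of any of mug, stapler from where it was at the start of the episode above 0.03 m).
It also fails if it takes over 64 s, if anything falls off the work surface, if the arm or the gripper's body presses on something with over 40 N, if the wrist force passes 120 N, or if a joint passes its speed limit or range.

## Working session

There is one attempt and no reset: what is moved stays moved. The work goes in short steps, Python scripts to look and compute and a tool call to move; the robot and the scene stay as the last step left them, time stands still between calls to the robot, and variables do not carry over. Pictures are saved under pics/ and viewed, at most 10 in all, crops included, and the job is handed in when it is done.

Besides the shell and the picture viewer there is one more tool, called after "Emit:" in YAML: its name, and indented under it one key for each argument. jog_arm: Moves the arm, as the interface text tells. Shifts and turns lie within -1 to 1; 1 stands for 30 mm of shift or 0.08 rad of turn. Its arguments: {"type":"object","properties":{"motion":{"type":"array","items":{"type":"array","items":{"type":"number"}}},"newtons":{"type":"number"}},"required":["motion"]}

```bash
mkdir -p pics
cat > h.py <<'E'
import numpy as np, cv2
from workcell import bot
def grab(n):
    f=bot.grab_frame(n); f["bgr"]=cv2.cvtColor(np.ascontiguousarray(f["pixels"]),cv2.COLOR_RGB2BGR)
    h=f["pixels"].shape[0]; F=h/2/np.tan(np.radians(f["fovy"])/2)
    f["K"]=np.array([[F,0,f["cx"]],[0,F,f["cy"]],[0,0,1]]); f["R"]=cv2.Rodrigues(np.array(f["rvec"],float))[0]; f["t"]=np.array(f["tvec"],float).ravel()
    f["c"]=-f["R"].T@f["t"]; return f
def ray(f,uv): 
    d=f["R"].T@np.linalg.inv(f["K"])@np.array([uv[0],uv[1],1.]); return d/np.linalg.norm(d)
def onz(f,uv,z):
    d=ray(f,uv); return f["c"]+d*(z-f["c"][2])/d[2]
def tri(fs,uvs):
    A=0;b=0
    for f,u in zip(fs,uvs):
        d=ray(f,u);P=np.eye(3)-np.outer(d,d);A=A+P;b=b+P@f["c"]
    return np.linalg.solve(A,b)
def proj(f,p): 
    q=f["K"]@(f["R"]@np.array(p)+f["t"]); return q[:2]/q[2]
E
python3 - <<'E'
from h import *
for n in("scene","top"):
    f=grab(n); cv2.imwrite(f"pics/{n}0.png",cv2.resize(f["bgr"],(800,600)))
    print(n,f["fovy"],f["cx"],f["cy"],f["c"],f["R"][2])
print(bot.observe())
E
```

```text
scene 50.265515568004226 256.8598338963284 195.01315673993201 [1.30395743 0.36152289 0.66204213] [-0.75216092 -0.35204513 -0.5570621 ]
top 42.87822100726926 255.3506321142159 192.35530746922825 [ 4.39953856e-01 -9.17571667e-04  1.28667445e+00] [ 0.11386214  0.01057081 -0.99344032]
{'clock': 0.1, 'qpos': array([ 1.07479548,  0.52194244, -0.03632545,  1.59993603,  0.02120707,
        1.02106531, -0.11278303]), 'qd': array([ 0.00017257, -0.00087526,  0.0002943 , -0.00102675, -0.00186865,
        0.0020297 , -0.00035937]), 'joint_efforts': array([ 5.09317659e-03, -9.28480983e+01,  1.98466770e+00, -3.70531690e+01,
        1.81601825e-02,  5.38586435e-03,  6.82302471e-05]), 'position': array([ 0.25799067, -0.56891873,  0.19509614]), 'tool_rot': array([-3.14062943e+00,  7.27182174e-05,  4.25808586e-01]), 'force': array([ 0.08557384,  0.0127383 , -0.43178817]), 'moment': array([-0.01810419,  0.00280875, -0.00078368]), 'finger_force': 0.0, 'grip_width': 0.0854567062125251}
```

View pics/scene0.png

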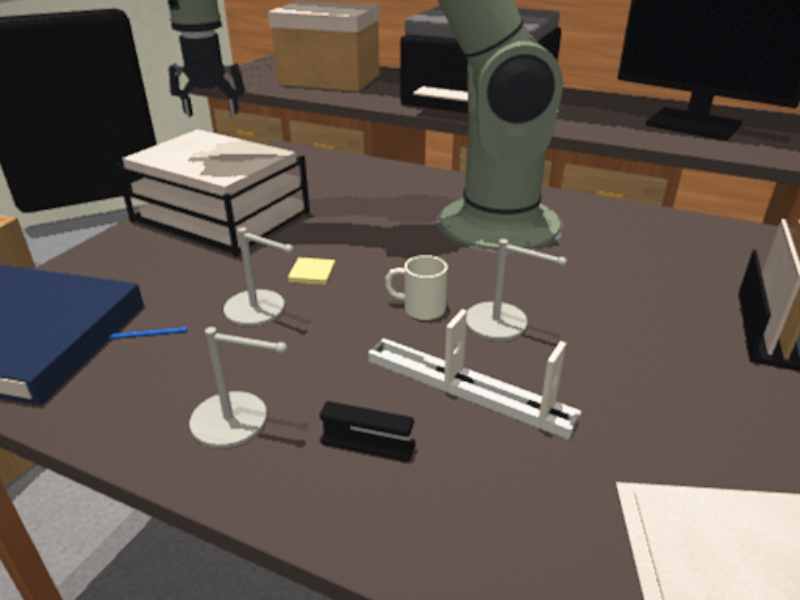

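View pics/top0.png

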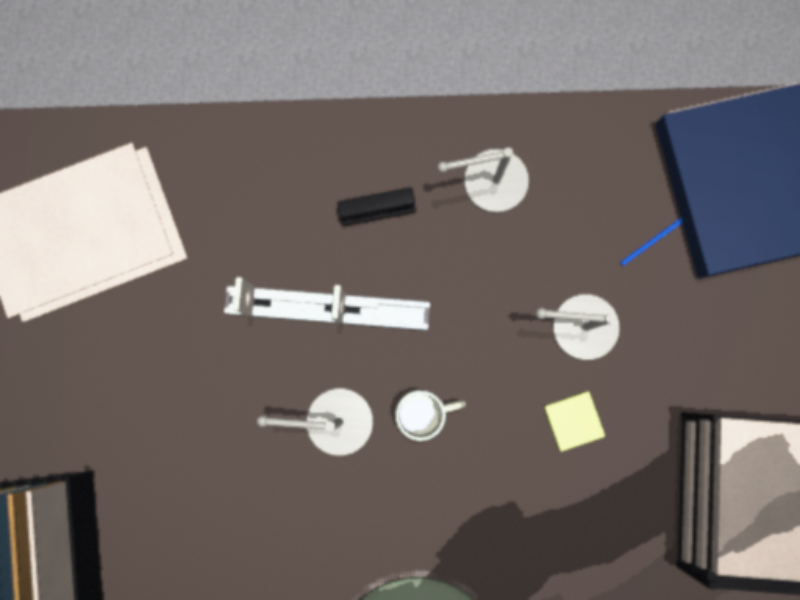

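Stands: A top(497,180)/scene(228,418), B top(586,325)/scene(254,306), C top(340,420)/scene(497,320). The robot's right is -y, which is rightward in the top view, so B is the stand meant. The dividers are at top x=337 (nearer the open, right-hand end, so the target) and x=240 (stays). I'll check these in an enlarged crop.

Run:
```python
from h import *
s=grab("scene");t=grab("top")
def crop(f,x,y,w,h): return cv2.resize(f["bgr"][y:y+h,x:x+w],(400,300),interpolation=cv2.INTER_CUBIC)
# 80x60 => x5 ; 120x90 => x3.33
im=np.vstack([np.hstack([crop(t,320,175,80,60),crop(s,125,140,80,60)]),np.hstack([crop(t,190,165,100,75),crop(s,230,190,120,90)])])
cv2.imwrite("pics/crop1.png",im)
print(onz(t,(586*.64,325*.64),.01),onz(t,(340*.64,420*.64),.01),onz(t,(497*.64,180*.64),.01))
```

```text
[ 0.53653218 -0.29855796  0.01      ] [0.39016569 0.11542387 0.01      ] [ 0.78904646 -0.16031448  0.01      ]
```

View pics/crop1.png

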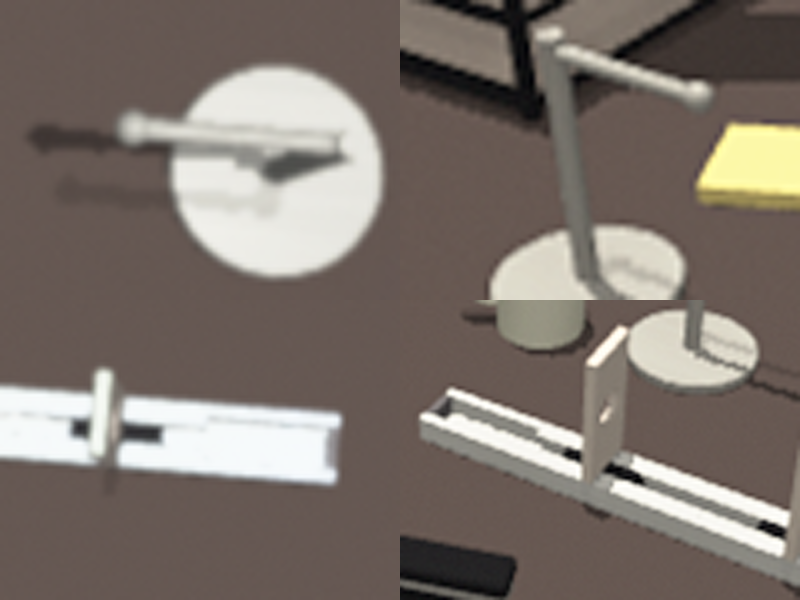

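The crop confirms both: stand B's ball is at top px (346,200.5) and scene px (185.5,158.5), and the target divider's top edge is at about top px (215.5,190), on the open-end side. Now I'll measure.

Run:
```python
from h import *
s=grab("scene");t=grab("top")
ball=tri([t,s],[(345.8,200.4),(185.3,158.3)]); print("ball tri",ball,"z155",onz(t,(345.8,200.4),.155))
pt=tri([t,s],[(388.6,202.7),(154.5,147)]); print("posttop tri",pt)
b=t["bgr"].astype(int)
# base disc
m=(b.min(2)>170).astype(np.uint8); r=np.zeros_like(m); r[170:240,350:400]=m[170:240,350:400]
c=max(cv2.findContours(r,cv2.RETR_EXTERNAL,cv2.CHAIN_APPROX_NONE)[0],key=cv2.contourArea)
c=c[c[:,0,0]>358]; e=cv2.fitEllipse(c); base=onz(t,e[0],.01); print("base",e,base)
d=ball-base; print("peg dist",np.hypot(*d[:2]),"yaw",np.arctan2(-d[0],d[1]))
# rail edges
m=(b.min(2)>140)
def edge(cols,fn): 
    P=[]
    for u in cols:
        v=np.where(m[178:214,u])[0]+178
        if len(v): P.append(onz(t,(u,fn(v)+(-.5 if fn is np.min else .5)),.02)[:2])
    P=np.array(P); k=np.polyfit(P[:,1],P[:,0],1); return P,k
cu=[*range(170,208),*range(222,270)]
P,k1=edge(cu,np.min); Q,k2=edge(cu,np.max); print("edges x=a*y+b",k1,k2,"width at y0",k1[1]-k2[1])
yaw=-np.arctan(k1[0]); 
row=m[190:208]; us=[np.where(row[i,:290])[0].max()+.5 for i in range(len(row))]; print("end cols",us)
ue=np.median(us); E=onz(t,(ue,201),.02); print("end",E,"yaw",-np.arctan(k1[0]),-np.arctan(k2[0]))
o=[np.where(row[i,100:290])[0].min()+99.5 for i in range(len(row))]; print("left",o,onz(t,(np.median(o),193),.02))
for uv in [(213.3,179),(217.5,179),(212.7,201),(216.7,201),(215.5,190)]: print("div top",onz(t,uv,.126))
print(tri([t,s],[(214.9,257.5-67.5),(290.5,206)]))
```

```text
ball tri [ 0.54460121 -0.19731437  0.15567122] z155 [ 0.54506707 -0.19812641  0.155     ]
posttop tri [ 0.53702989 -0.29575923  0.16289522]
base ((376.62237548828125, 209.5435028076172), (34.32081604003906, 41.87335205078125), 175.2576446533203) [ 0.53238594 -0.30245389  0.01      ]
peg dist 0.10584673420394078 yaw -0.11566296570751967
edges x=a*y+b [0.10870397 0.58734897] [0.10935817 0.53903564] width at y0 0.04831332151440626
end cols [np.float64(242.5), np.float64(255.5), np.float64(267.5), np.float64(274.5), np.float64(275.5), np.float64(275.5), np.float64(274.5), np.float64(274.5), np.float64(273.5), np.float64(273.5), np.float64(273.5), np.float64(272.5), np.float64(272.5), np.float64(272.5), np.float64(273.5), np.float64(273.5), np.float64(273.5), np.float64(273.5)]
end [ 0.5611986  -0.03404286  0.02      ] yaw -0.10827880973606252 -0.10892532391483141
left [np.float64(147.5), np.float64(147.5), np.float64(147.5), np.float64(147.5), np.float64(145.5), np.float64(144.5), np.float64(143.5), np.float64(142.5), np.float64(142.5), np.float64(142.5), np.float64(143.5), np.float64(160.5), np.float64(163.5), np.float64(176.5), np.float64(188.5), np.float64(201.5), np.float64(219.5), np.float64(225.5)] [0.59125676 0.2945811  0.02      ]
div top [0.60802966 0.11147408 0.126     ]
div top [0.60774607 0.10138703 0.126     ]
div top [0.55503999 0.11377727 0.126     ]
div top [0.55477723 0.10421943 0.126     ]
div top [0.5813003  0.10663948 0.126     ]
[0.58197694 0.10841664 0.12113653]
```

Emit:
jog_arm:
  motion:
    - [0, 0, -0.3, -0.955, 0.6]
    - [0, 0, -0.3, -0.955, 0.6]
    - [0, 0, -0.3, -0.955, 0.6]
    - [0, 0, -0.3, -0.955, 0.6]
    - [0, 0, -0.3, -0.955, 0.6]
    - [0, 0, -0.3, -0.955, 0.6]
    - [0, 0, -0.3, -0.955, 0.6]
    - [0.34, -0.98, 0, 0, 0.6]
    - [0.34, -0.98, 0, 0, 0.6]
    - [0.34, -0.98, 0, 0, 0.6]
    - [0.34, -0.98, 0, 0, 0.6]
    - [0.34, -0.98, 0, 0, 0.6]
  newtons: 30

```text
clock: 1.5
position: [0.1661, -0.4421, 0.2585]
tool_rot: [-3.142, 0.0, 0.96]
force: [0.8, -0.8, 0.7]
grip_width: 0.0514
finger_force: 0.0
```

Emit:
jog_arm:
  motion:
    - [0.34, -0.98, 0, 0, 0.6]
    - [0.34, -0.98, 0, 0, 0.6]
    - [0.34, -0.98, 0, 0, 0.6]
    - [0.34, -0.98, 0, 0, 0.6]
    - [0.34, -0.98, 0, 0, 0.6]
    - [0.34, -0.98, 0, 0, 0.6]
    - [0.34, -0.98, 0, 0, 0.6]
    - [0.34, -0.98, 0, 0, 0.6]
    - [0.34, -0.98, 0, 0, 0.6]
    - [0.34, -0.98, 0, 0, 0.6]
    - [0.34, -0.98, 0, 0, 0.6]
    - [0.34, -0.98, 0, 0, 0.6]

```text
clock: 2.7
position: [-0.0252, -0.1991, 0.2495]
tool_rot: [-3.136, -0.01, 0.962]
force: [0.6, -0.5, -0.1]
grip_width: 0.0512
finger_force: 0.0
```

Emit:
jog_arm:
  motion:
    - [0.34, -0.98, 0, 0, 0.6]
    - [0.34, -0.98, 0, 0, 0.6]
    - [0.34, -0.98, 0, 0, 0.6]
    - [0.34, -0.98, 0, 0, 0.6]
    - [0.34, -0.98, 0, 0, 0.6]
    - [0.34, -0.98, 0, 0, 0.6]
    - [0, 0, 0, 0, 0.6]
    - [0, 0, 0, 0, 0.6]

```text
clock: 3.5
position: [-0.1358, -0.1199, 0.239]
tool_rot: [-3.128, -0.051, 0.958]
force: [-0.1, 0.0, -0.0]
grip_width: 0.0511
finger_force: 0.0
```

The sign of turn is opposite to world yaw because tool z points down, and I chained the calls too eagerly. No contact so far, so I'm backing out the same way.

Emit:
jog_arm:
  motion:
    - [-0.34, 0.98, 0, 0, 0.6]
    - [-0.34, 0.98, 0, 0, 0.6]
    - [-0.34, 0.98, 0, 0, 0.6]
    - [-0.34, 0.98, 0, 0, 0.6]

```text
clock: 3.9
position: [-0.0604, -0.2222, 0.2354]
tool_rot: [-3.129, -0.051, 0.964]
force: [-0.8, -0.6, -0.5]
grip_width: 0.0512
finger_force: 0.0
```

Emit:
jog_arm:
  motion:
    - [-0.34, 0.98, -0.2, 0, 0.6]
    - [-0.34, 0.98, -0.2, 0, 0.6]
    - [-0.34, 0.98, -0.2, 0, 0.6]
    - [-0.34, 0.98, -0.2, 0, 0.6]
    - [-0.34, 0.98, -0.2, 0, 0.6]
    - [-0.34, 0.98, -0.2, 0, 0.6]
    - [-0.34, 0.98, 0, 0, 0.6]
    - [-0.34, 0.98, 0, 0, 0.6]
    - [-0.34, 0.98, 0, 0, 0.6]
    - [-0.34, 0.98, 0, 0, 0.6]
    - [-0.34, 0.98, 0, 0, 0.6]
    - [-0.34, 0.98, 0, 0, 0.6]

```text
clock: 5.1
position: [0.1594, -0.5249, 0.2598]
tool_rot: [-3.128, -0.053, 0.963]
force: [-2.1, -0.0, -0.1]
grip_width: 0.051
finger_force: 0.0
```

```bash
python3 -c "
from h import *
o=bot.observe();print(o['qpos'].round(3),o['position'],o['tool_rot'])"
```

```text
[ 1.854  0.503 -0.952  1.652  0.38   1.238  0.217] [ 0.15943068 -0.5248919   0.25984109] [-3.12808065 -0.05252813  0.96347536]
```

The tilt of about 0.05 rad got into the commanded pose at the inner reach limit: the tool z leans toward +y. I'll turn the yaw back while raising to the upper reach limit, where an outward lean (-y here) should cancel it.

Emit:
jog_arm:
  motion:
    - [0, 0, -1, 1, 0.6]
    - [0, 0, -1, 1, 0.6]
    - [0, 0, -1, 1, 0.6]
    - [0, 0, -1, 1, 0.6]
    - [0, 0, -1, 1, 0.6]
    - [0, 0, -1, 1, 0.6]
    - [0, 0, -1, 1, 0.6]
    - [0, 0, -1, 1, 0.6]
    - [0, 0, -1, 1, 0.6]
    - [0, 0, -1, 1, 0.6]
    - [0, 0, -1, 1, 0.6]
    - [0, 0, -1, 1, 0.6]

```text
clock: 6.3
position: [0.1524, -0.5421, 0.5614]
tool_rot: [-3.067, -0.018, 0.124]
force: [0.5, -0.5, -1.1]
grip_width: 0.0512
finger_force: 0.0
```

```bash
cat >> h.py <<'E'
def st():
    from scipy.spatial.transform import Rotation as Ro
    o=bot.observe(); R=Ro.from_euler('xyz',o['tool_rot']).as_matrix()
    print('t',round(o['clock'],2),'q',o['qpos'].round(2),'p',o['position'].round(4),'rot',o['tool_rot'].round(4),'toolz',R[:,2].round(4)); return o,R
E
python3 -c "
from h import *
st()"
```

```text
t 6.3 q [ 1.48  0.37 -0.45  0.96  0.12  1.91 -0.36] p [ 0.1524 -0.5421  0.5614] rot [-3.0673 -0.0178  0.1244] toolz [ 0.0084  0.0758 -0.9971]
```

Emit:
jog_arm:
  motion:
    - [0, 0, 1, 1, 0.6]
    - [0, 0, 1, 1, 0.6]
    - [0, 0, 1, 0.9, 0.6]
    - [0.62, -0.98, 0.5, 0, 0.6]
    - [0.62, -0.98, 0.5, 0, 0.6]
    - [0.62, -0.98, 0, 0, 0.6]
    - [0.62, -0.98, 0, 0, 0.6]
    - [0.62, -0.98, 0, 0, 0.6]

```text
clock: 7.1
position: [0.2616, -0.3953, 0.4522]
tool_rot: [-3.064, 0.001, -0.106]
force: [0.3, 0.2, -0.0]
grip_width: 0.0514
finger_force: 0.0
```

```bash
python3 -c "
from h import *
st()"
```

```text
t 7.1 q [ 1.34  0.17 -0.52  1.48  0.03  1.56 -0.86] p [ 0.2616 -0.3953  0.4522] rot [-3.0644e+00  1.1000e-03 -1.0630e-01] toolz [ 0.007   0.0768 -0.997 ]
```

Emit:
jog_arm:
  motion:
    - [0.62, -0.98, 0, 0, 0.6]
    - [0.62, -0.98, 0, 0, 0.6]
    - [0.62, -0.98, 0, 0, 0.6]
    - [0.62, -0.98, 0, 0, 0.6]
    - [0.62, -0.98, 0, 0, 0.6]
    - [0.62, -0.98, 0, 0, 0.6]
    - [0.62, -0.98, 0, 0, 0.6]
    - [0.5, -0.98, 0, 0, 0.6]
    - [0, -0.98, 0, 0, 0.6]
    - [-0.3, -0.98, 0, 0, 0.6]
    - [-0.5, -0.98, 0, 0, 0.6]
    - [-0.6, -0.98, 0, 0, 0.6]

```text
clock: 8.3
position: [0.3999, -0.0561, 0.4789]
tool_rot: [-3.064, 0.002, -0.106]
force: [0.0, -0.4, 0.8]
grip_width: 0.051
finger_force: 0.0
```

```bash
python3 -c "
from h import *
st()"
```

```text
t 8.3 q [ 0.9  -0.01 -0.81  1.6  -0.08  1.55 -1.59] p [ 0.3999 -0.0561  0.4789] rot [-3.0637e+00  1.7000e-03 -1.0560e-01] toolz [ 0.0065  0.0776 -0.997 ]
```

Emit:
jog_arm:
  motion:
    - [0, 0, 0, -1, 0.6]
    - [0, 0, 0, -1, 0.6]
    - [0, 0, 0, -1, 0.6]
    - [0, 0, 0, -1, 0.6]
    - [0, 0, 0, -1, 0.6]
    - [0, 0, 0, -1, 0.6]
    - [0, 0, 0, -1, 0.6]
    - [0, 0, 0, -1, 0.6]
    - [0, 0, 0, -1, 0.6]
    - [0, 0, 0, -1, 0.6]
    - [0, 0, 0, -1, 0.6]
    - [0, 0, 0, -1, 0.6]

```text
clock: 9.5
position: [0.4002, -0.0574, 0.4791]
tool_rot: [-3.096, -0.063, 0.856]
force: [0.1, -0.0, 0.3]
grip_width: 0.0514
finger_force: 0.0
```

Emit:
jog_arm:
  motion:
    - [0.94, -0.55, 0, 0, 0.6]
    - [0.94, -0.55, 0, 0, 0.6]
    - [0.94, -0.55, 0, 0, 0.6]
    - [0.94, -0.55, 0, 0, 0.6]
    - [0.94, -0.55, 0, 0, 0.6]
    - [0.94, -0.55, 0, 0, 0.6]
    - [0.94, -0.55, 0, 0, 0.6]
    - [0.94, -0.55, 0, 0, 0.6]

```text
clock: 10.3
position: [0.4485, 0.1998, 0.4993]
tool_rot: [-3.096, -0.063, 0.852]
force: [0.1, -0.9, -0.0]
grip_width: 0.0513
finger_force: 0.0
```

```bash
python3 -c "
from h import *
st()"
```

```text
t 10.3 q [ 0.39  0.21 -1.09  1.4   0.13  1.59 -1.4 ] p [0.4485 0.1998 0.4993] rot [-3.0961 -0.0626  0.8517] toolz [ 0.007  0.077 -0.997]
```

Emit:
jog_arm:
  motion:
    - [0.06, -1, 0, 0, 0.6]
    - [0.06, -1, 0, 0, 0.6]
    - [0.06, -1, 0, 0, 0.6]
    - [0.06, -1, 0, 0, 0.6]
    - [0.06, -1, 0, 0, 0.6]
    - [0.06, -1, 0, 0, 0.6]
    - [0.06, -1, 0, 0, 0.6]
    - [0.06, -1, 0, 0, 0.6]
    - [0.06, -1, 0, 0, 0.6]
    - [0.06, -1, 0, 0, 0.6]
    - [0.06, -1, 0, 0, 0.6]
    - [0.06, -1, 0, 0, 0.6]

```text
clock: 11.5
position: [0.1898, 0.451, 0.5168]
tool_rot: [-3.096, -0.062, 0.852]
force: [1.5, -0.4, 0.9]
grip_width: 0.0511
finger_force: 0.0
```

```bash
python3 -c "
from h import *
st()"
```

```text
t 11.5 q [-0.25  0.22 -1.27  1.38  0.21  1.61 -2.21] p [0.1898 0.451  0.5168] rot [-3.0961 -0.0624  0.8519] toolz [ 0.0068  0.0768 -0.997 ]
```

Emit:
jog_arm:
  motion:
    - [0, 0, -1, 0, 0.6]
    - [0, 0, -1, 0, 0.6]
    - [0, 0, -1, 0, 0.6]
    - [0, 0, -1, 0, 0.6]

```text
clock: 11.9
position: [0.1899, 0.4408, 0.6375]
tool_rot: [-3.096, -0.062, 0.852]
force: [-0.1, 0.1, 0.5]
grip_width: 0.051
finger_force: 0.0
```

```bash
python3 -c "
from h import *
st()"
```

```text
t 11.9 q [-0.39  0.25 -1.24  1.05  0.26  1.92 -2.23] p [0.1899 0.4408 0.6375] rot [-3.0959 -0.0621  0.8521] toolz [ 0.0064  0.0767 -0.997 ]
```

At the q6 limit. I'll go on in small steps and watch the lean.

Emit:
jog_arm:
  motion:
    - [0, 0, -1, 0, 0.6]

```text
clock: 12.0
position: [0.1891, 0.4448, 0.6358]
tool_rot: [-3.106, -0.05, 0.855]
force: [0.5, 0.4, -2.9]
grip_width: 0.0515
finger_force: 0.0
```

```bash
python3 -c "
from h import *
st()"
```

```text
t 12.0 q [-0.51  0.23 -1.07  1.04  0.22  1.92 -2.19] p [0.1891 0.4448 0.6358] rot [-3.1055 -0.0504  0.8553] toolz [ 0.0058  0.0616 -0.9981]
```

Emit:
jog_arm:
  motion:
    - [0, 0, -1, 0, 0.6]
    - [0, 0, -1, 0, 0.6]

```text
clock: 12.2
position: [0.1905, 0.4498, 0.6261]
tool_rot: [-3.13, -0.023, 0.857]
force: [0.1, -0.2, 0.1]
grip_width: 0.0515
finger_force: 0.0
```

```bash
python3 -c "
from h import *
st()"
```

```text
t 12.2 q [-0.76  0.2  -0.73  1.04  0.15  1.92 -2.13] p [0.1905 0.4498 0.6261] rot [-3.13   -0.0229  0.8565] toolz [ 0.0062  0.0249 -0.9997]
```

Emit:
jog_arm:
  motion:
    - [0, 0, -1, 0, 0.6]

```text
clock: 12.3
position: [0.1913, 0.452, 0.623]
tool_rot: [-3.138, -0.012, 0.857]
force: [-0.8, 1.0, -1.0]
grip_width: 0.0514
finger_force: 0.0
```

```bash
python3 -c "
from h import *
st()"
```

```text
t 12.3 q [-0.88  0.2  -0.56  1.03  0.12  1.93 -2.11] p [0.1913 0.452  0.623 ] rot [-3.1385 -0.0123  0.8573] toolz [ 0.0057  0.0114 -0.9999]
```

Emit:
jog_arm:
  motion:
    - [0, 0, -1, 0, 0.6]

```text
clock: 12.4
position: [0.1924, 0.4539, 0.6205]
tool_rot: [3.138, -0.003, 0.858]
force: [0.4, 0.3, -0.3]
grip_width: 0.0511
finger_force: 0.0
```

```bash
python3 -c "
from h import *
st()"
```

```text
t 12.4 q [-1.    0.19 -0.4   1.03  0.08  1.93 -2.08] p [0.1924 0.4539 0.6205] rot [ 3.1382e+00 -3.0000e-03  8.5780e-01] toolz [ 4.5e-03  1.0e-04 -1.0e+00]
```

Emit:
jog_arm:
  motion:
    - [0, 0, 1, 0, 0.6]
    - [0, 0, 1, 0, 0.6]
    - [0, 0, 1, 0, 0.6]
    - [0, 0, 1, 0, 0.6]
    - [0, 0, 1, 0, 0.6]
    - [0, 0, 1, 0, 0.6]
    - [0, 1, 0.5, 0, 0.6]
    - [0, 1, 0.5, 0, 0.6]
    - [0, 1, 0, 0, 0.6]
    - [0, 1, 0, 0, 0.6]
    - [0, 1, 0, 0, 0.6]
    - [0, 1, 0, 0, 0.6]

```text
clock: 13.6
position: [0.3306, 0.3354, 0.4113]
tool_rot: [3.138, -0.004, 0.858]
force: [0.4, 0.8, 0.2]
grip_width: 0.0513
finger_force: 0.0
```

```bash
python3 -c "
from h import *
st()"
```

```text
t 13.6 q [-0.69  0.11 -0.26  1.64  0.03  1.4  -1.66] p [0.3306 0.3354 0.4113] rot [ 3.1384 -0.0035  0.8576] toolz [ 4.7e-03  6.0e-04 -1.0e+00]
```

Emit:
jog_arm:
  motion:
    - [-0.04, 1, 0.4, 0, 0.6]
    - [-0.04, 1, 0.4, 0, 0.6]
    - [-0.04, 1, 0.4, 0, 0.6]
    - [-0.04, 1, 0.4, 0, 0.6]
    - [-0.04, 1, 0.4, 0, 0.6]
    - [-0.04, 1, 0.4, 0, 0.6]
    - [-0.04, 1, 0.4, 0, 0.6]
    - [-0.04, 1, 0.4, 0, 0.6]
    - [-0.04, 1, 0.4, 0, 0.6]
    - [-0.04, 1, 0.4, 0, 0.6]
    - [-0.04, 1, 0.4, 0, 0.6]
    - [0, 0.17, 0, 0, 0.6]

```text
clock: 14.8
position: [0.5768, 0.1044, 0.2783]
tool_rot: [3.139, -0.001, 0.854]
force: [0.1, 0.3, -0.0]
grip_width: 0.0516
finger_force: 0.0
```

Emit:
jog_arm:
  motion:
    - [0, 0, 0, 1, 0.6]
    - [0, 0, 0, 1, 0.6]
    - [0, 0, 0, 1, 0.6]
    - [0, 0, 0, 1, 0.6]
    - [0, 0, 0, 1, 0.6]
    - [0, 0, 0, 1, 0.6]
    - [0, 0, 0, 1, 0.6]
    - [0, 0, 0, 1, 0.6]
    - [0, 0, 0, 1, 0.6]
    - [0, 0, 0, 1, 0.6]
    - [0, 0, 0, 1, 0.6]
    - [0, 0, 0, 1, 0.6]

```text
clock: 16.0
position: [0.5755, 0.1078, 0.2806]
tool_rot: [-3.14, -0.005, -0.106]
force: [0.7, -0.3, -0.3]
grip_width: 0.0513
finger_force: 0.0
```

Run:
```python
from h import *
st(); f=grab("top");s=grab("scene")
cv2.imwrite("pics/a.png",np.hstack([cv2.resize(f["bgr"][150:270,140:300],(400,300)),cv2.resize(s["bgr"][110:290,180:420],(400,300))]))
```

```text
t 16.0 q [-0.4   0.38  0.16  1.61 -0.07  1.15 -1.9 ] p [0.5755 0.1078 0.2806] rot [-3.14   -0.0047 -0.1058] toolz [ 0.0049  0.0011 -1.    ]
```

View pics/a.png

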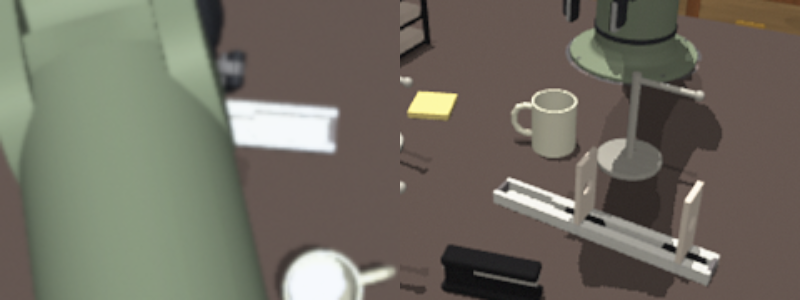

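Emit:
jog_arm:
  motion:
    - [0, 0, 1, 0, 0.6]
    - [0, 0, 1, 0, 0.6]
    - [0, 0, 1, 0, 0.6]
    - [0, 0, 1, 0, 0.6]
    - [0, 0, 0, 0, 0.6]

```text
clock: 16.6
position: [0.5745, 0.1061, 0.1573]
tool_rot: [3.141, 0.0, -0.101]
force: [-0.6, -0.2, 1.2]
grip_width: 0.0513
finger_force: 0.0
```

Run:
```python
from h import *
o,R=st(); s=grab("scene")
cv2.imwrite("pics/b.png",cv2.resize(s["bgr"][120:270,230:430],(800,600)))
p=o['position']; print([(proj(s,q)-[230,120])*4 for q in (p,p+[0,0,-.03],p+R[:,1]*.0045+[0,0,-.03])])
```

```text
t 16.6 q [-0.38  0.5   0.14  1.76 -0.09  0.89 -1.88] p [0.5745 0.1061 0.1573] rot [ 3.1409e+00  3.0000e-04 -1.0130e-01] toolz [-4.e-04 -7.e-04 -1.e+00]
[array([245.9839238 , 283.45056325]), array([243.57603651, 327.30032053]), array([236.55747461, 325.00500696])]
```

View pics/b.png

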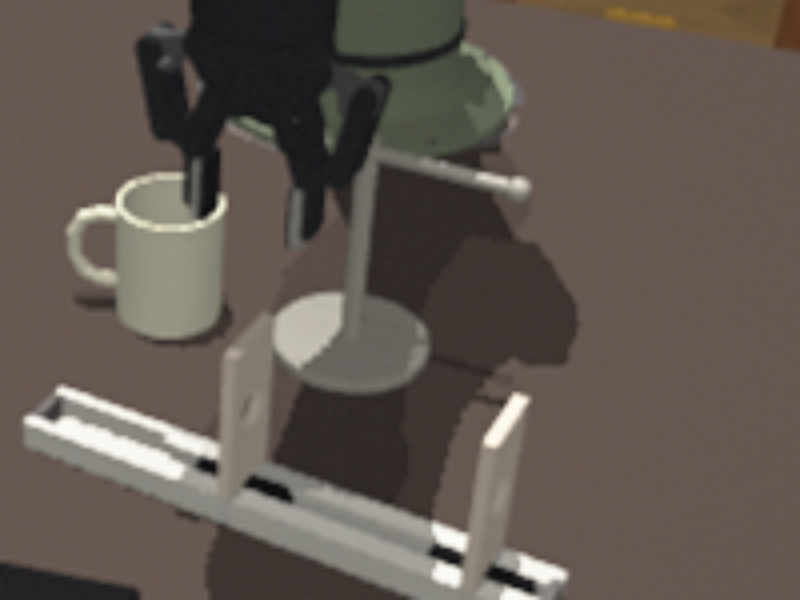

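Finger tips are at crop (203,215) and (300,245), a bit higher than the projected TCP at (246,283); laterally they straddle the plate top (247,333). I'll compare with the first picture.

Run:
```python
from h import *
s=grab("scene"); k=1.5625
for p in [(.258,-.569,.196),(.258,-.569,.209),(.258,-.569,.224)]: print((proj(s,p)*k).round(1))
o=bot.observe(); p=o['position']
for q in (p,p+[0,0,.008],p+[0,0,.027],p+[-.02,0,.008]): print(((proj(s,q)-[230,120])*4).round(1))
```

```text
[215.2 137.2]
[214.2 131.3]
[213.1 124.4]
[244.5 279.7]
[245.2 267.7]
[246.7 238.6]
[257.9 250.3]
```

Emit:
jog_arm:
  motion:
    - [0, 0, 0.8, 0, 0.6]
    - [0, 0, 0.8, 0, 0.6]
    - [0, 0, 0, 0, 0.6]

```text
clock: 17.0
position: [0.5764, 0.1053, 0.1119]
tool_rot: [-3.141, -0.003, -0.104]
force: [0.8, 0.0, 0.7]
grip_width: 0.0514
finger_force: 0.0
```

Run:
```python
from h import *
o,R=st(); s=grab("scene")
cv2.imwrite("pics/c.png",cv2.resize(s["bgr"][140:260,240:400],(800,600),interpolation=cv2.INTER_CUBIC))
p=o['position']; print([((proj(s,q)-[240,140])*5).round() for q in (p,p+R[:,1]*.0255+R[:,2]*-.008,p-R[:,1]*.0255-R[:,2]*.008)])
```

```text
t 17.0 q [-0.37  0.56  0.13  1.79 -0.1   0.79 -1.87] p [0.5764 0.1053 0.1119] rot [-3.1411 -0.0033 -0.1041] toolz [ 3.4e-03  2.0e-04 -1.0e+00]
[array([250., 338.]), array([202., 308.]), array([301., 341.])]
```

View pics/c.png

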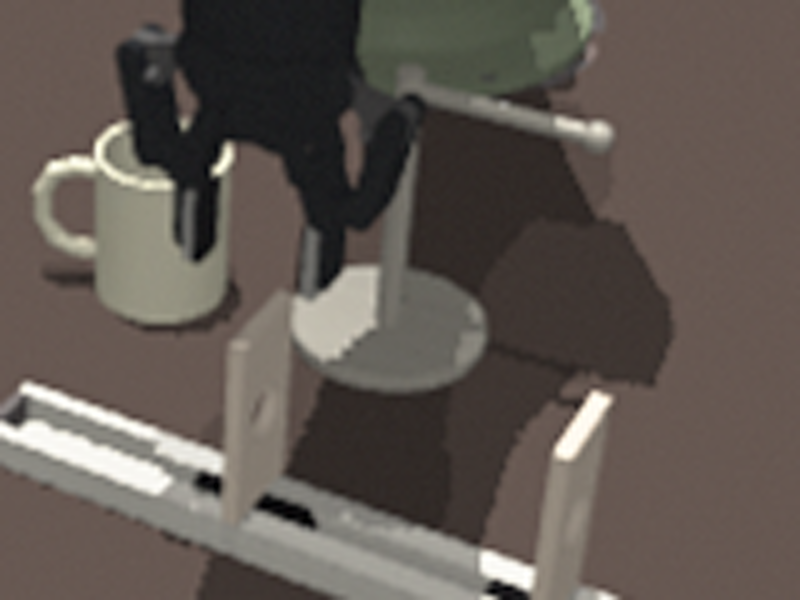

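Tips are at crop (195,260) and (315,297), expected around (202,308) and (301,341), so the fingers look about 20 mm higher or farther back than computed. Closing gently will show whether the plate is between them.

Emit:
jog_arm:
  motion:
    - [0, 0, 0, 0, 0.4]
    - [0, 0, 0, 0, 0.2]
    - [0, 0, 0, 0, 0.05]
    - [0, 0, 0, 0, 0]
    - [0, 0, 0, 0, 0]
  newtons: 20

```text
clock: 17.55
position: [0.5771, 0.1049, 0.1127]
tool_rot: [-3.141, -0.005, -0.106]
force: [-0.7, -0.2, -0.5]
grip_width: 0.0003
finger_force: 0.0
```

Run:
```python
from h import *
o,R=st(); s=grab("scene");t=grab("top")
print(proj(s,(0,0,0))*1.5625, proj(t,(0.,0,0))*1.5625)
p=o['position'];print(((proj(s,p)-[240,140])*2.5).round(),((proj(t,p)-[140,130])*2.5).round())
cv2.imwrite("pics/d.png",np.hstack([cv2.resize(s["bgr"][140:260,240:400],(400,300),interpolation=cv2.INTER_CUBIC),cv2.resize(t["bgr"][130:250,140:300],(400,300))]))
```

```text
t 17.55 q [-0.37  0.56  0.13  1.79 -0.1   0.79 -1.87] p [0.5771 0.1049 0.1127] rot [-3.1405 -0.0052 -0.1055] toolz [ 5.2e-03  5.0e-04 -1.0e+00]
[498.7863936  220.79743912] [416.4884723 663.2432632]
[124. 169.] [192. 156.]
```

View pics/d.png

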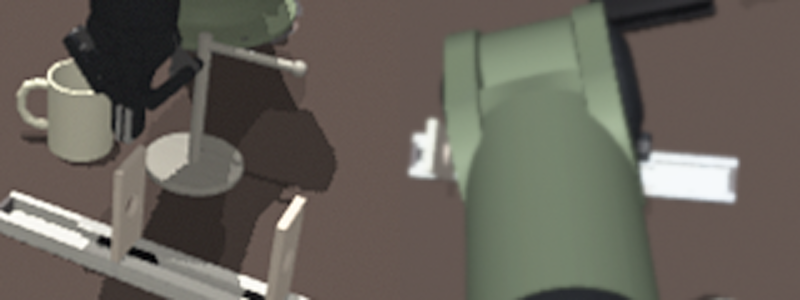

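The fingers closed on nothing. The tip is at (122,138) and the projected TCP at (124,169), so the real tips sit about 30 mm above the reported TCP, with almost no lateral error. I'll open, go 30 mm lower and try again.

Emit:
jog_arm:
  motion:
    - [0, 0, 0, 0, 0.5]
    - [0, 0, 0, 0, 0.5]
    - [0, 0, 0, 0, 0.5]
    - [0, 0, 0.5, 0, 0.5]
    - [0, 0, 0.5, 0, 0.5]
    - [0, 0, 0, 0, 0.5]

```text
clock: 18.25
position: [0.5761, 0.1046, 0.0809]
tool_rot: [3.142, -0.002, -0.105]
force: [0.1, 0.3, 0.2]
grip_width: 0.0427
finger_force: 0.0
```

Emit:
jog_arm:
  motion:
    - [0, 0, 0, 0, 0.3]
    - [0, 0, 0, 0, 0.2]
    - [0, 0, 0, 0, 0.05]
    - [0, 0, 0, 0, 0]
    - [0, 0, 0, 0, 0]

```text
clock: 18.75
position: [0.5777, 0.1053, 0.0831]
tool_rot: [-3.14, -0.006, -0.105]
force: [0.5, 2.8, 6.7]
grip_width: 0.0071
finger_force: 24.2
```

Run:
```python
from h import *
o,R=st(); s=grab("scene")
p=o['position'];print(((proj(s,p)-[270,160])*10).round())
cv2.imwrite("pics/e.png",cv2.resize(s["bgr"][160:220,260:340],(800,600),interpolation=cv2.INTER_CUBIC))
```

```text
t 18.75 q [-0.37  0.6   0.12  1.81 -0.1   0.73 -1.87] p [0.5777 0.1053 0.0831] rot [-3.1399 -0.0061 -0.1054] toolz [ 0.0062  0.0011 -1.    ]
[192. 580.]
```

View pics/e.png

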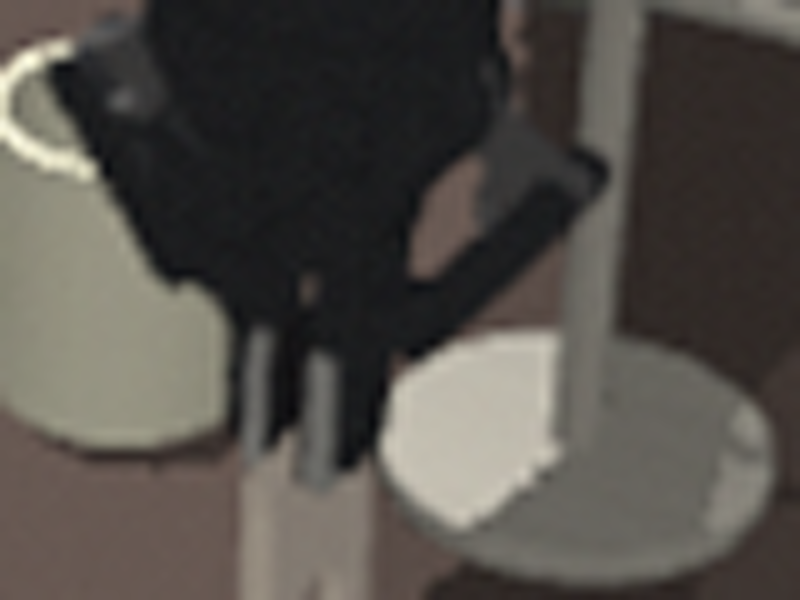

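Plate gripped (7 mm, 24 N), centred in x, but only about 12 mm deep. I'll regrip 11 mm lower with more force.

Emit:
jog_arm:
  motion:
    - [0, 0, 0, 0, 0.3]
    - [0, 0, 0, 0, 0.3]
    - [0, 0, 0.37, 0, 0.3]
    - [0, 0, 0, 0, 0.3]
    - [0, 0, 0, 0, 0.1]
    - [0, 0, 0, 0, 0]
    - [0, 0, 0, 0, 0]
    - [0, 0, 0, 0, 0]
  newtons: 45

```text
clock: 19.6
position: [0.5772, 0.1048, 0.0714]
tool_rot: [-3.141, -0.005, -0.106]
force: [-0.2, 0.2, -1.7]
grip_width: 0.0067
finger_force: 48.4
```

Emit:
jog_arm:
  motion:
    - [0, 0.3, 0, 0, 0]
    - [0, 0.3, 0, 0, 0]
    - [0, 0.3, 0, 0, 0]
    - [0, 0.3, 0, 0, 0]

```text
clock: 20.0
position: [0.5733, 0.0678, 0.0713]
tool_rot: [-3.141, -0.005, -0.106]
force: [0.1, 0.1, -1.7]
grip_width: 0.0072
finger_force: 48.5
```

Emit:
jog_arm:
  motion:
    - [0, 0.3, 0, 0, 0]
    - [0, 0.3, 0, 0, 0]
    - [0, 0.3, 0, 0, 0]
    - [0, 0.3, 0, 0, 0]
    - [0, 0.3, 0, 0, 0]
    - [0, 0.3, 0, 0, 0]
    - [0, 0.2, 0, 0, 0]
    - [0, 0, 0, 0, 0]
    - [0, 0, 0, 0, 0]

```text
clock: 20.9
position: [0.5672, 0.0096, 0.0712]
tool_rot: [-3.14, -0.005, -0.105]
force: [-0.9, 0.4, -0.9]
grip_width: 0.0066
finger_force: 48.4
```

Run:
```python
from h import *
o,R=st(); s=grab("scene")
cv2.imwrite("pics/f.png",cv2.resize(s["bgr"][140:260,220:380],(800,600),interpolation=cv2.INTER_CUBIC))
```

```text
t 20.9 q [-0.2   0.6   0.11  1.87 -0.1   0.68 -1.71] p [0.5672 0.0096 0.0712] rot [-3.1404 -0.0049 -0.1055] toolz [ 5.e-03  6.e-04 -1.e+00]
```

View pics/f.png

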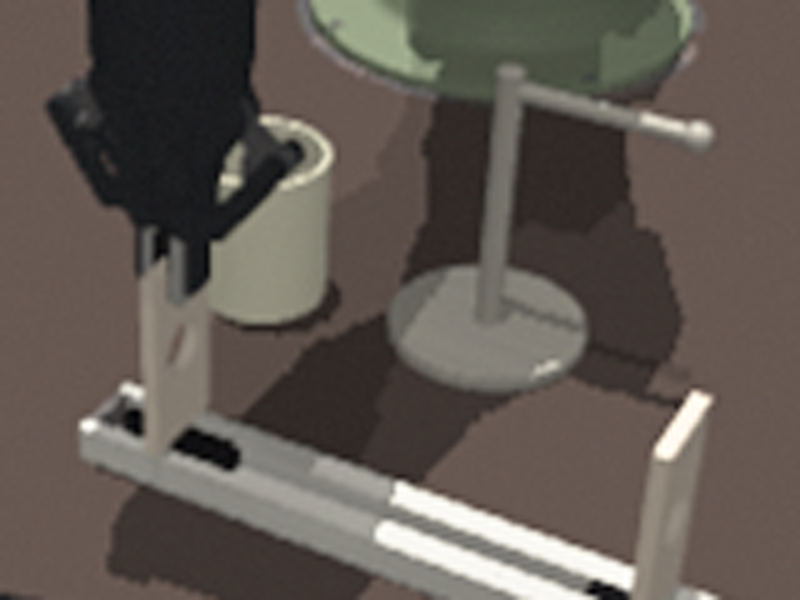

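The divider stands in the open end with its foot past the lips; the hole is at crop (182,345). Next is the lift.

Emit:
jog_arm:
  motion:
    - [0, 0, -0.3, 0, 0]
    - [0, 0, -0.4, 0, 0]
    - [0, 0, -0.4, 0, 0]
    - [0, 0, -0.5, 0, 0]
    - [0, 0, -0.5, 0, 0]
    - [0, 0, -0.5, 0, 0]
    - [0, 0, 0, 0, 0]

```text
clock: 21.65
position: [0.568, 0.0095, 0.1519]
tool_rot: [-3.14, -0.009, -0.106]
force: [0.2, 0.7, -1.8]
grip_width: 0.0067
finger_force: 48.5
```

Run:
```python
from h import *
o,R=st(); s=grab("scene")
print("hole before",onz(s,(256,208.6),.074))
im=s["bgr"][120:240,130:290]
cv2.imwrite("pics/g.png",cv2.resize(im,(800,600),interpolation=cv2.INTER_CUBIC))
```

```text
t 21.65 q [-0.22  0.48  0.13  1.81 -0.08  0.84 -1.72] p [0.568  0.0095 0.1519] rot [-3.1397 -0.0086 -0.1055] toolz [ 8.8e-03  9.0e-04 -1.0e+00]
hole before [0.56516836 0.01334856 0.074     ]
```

View pics/g.png

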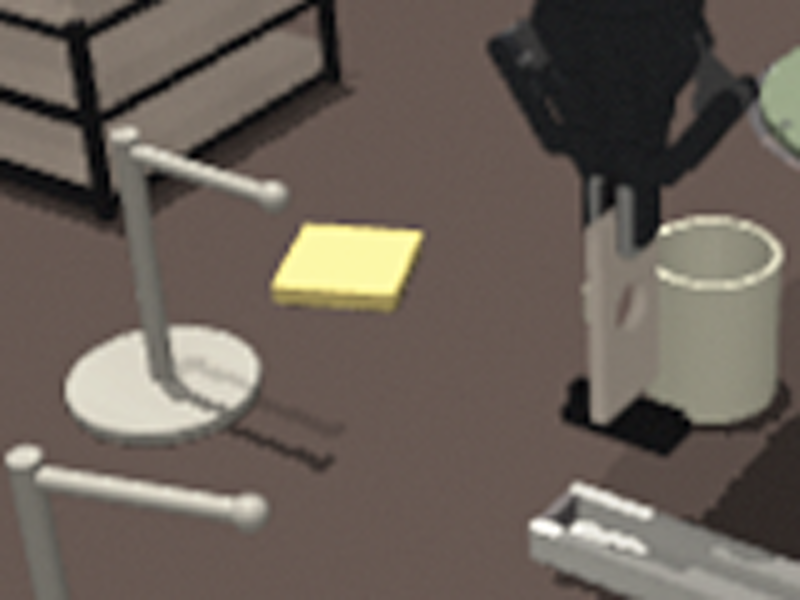

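The hole is at crop (630,305) and stand B's ball at crop (272,193); the path between them is clear. I'll refine the ball and post positions numerically.

Run:
```python
from h import *
s=grab("scene");t=grab("top")
def ballc(f,u,v,w=8):
    c=f["bgr"][v-w:v+w+1,u-w:u+w+1].max(2); c=cv2.resize(c,None,fx=8,fy=8,interpolation=cv2.INTER_CUBIC)
    T,m=cv2.threshold(c,0,255,cv2.THRESH_OTSU); d=cv2.distanceTransform(m,cv2.DIST_L2,5)
    k=np.argwhere(d>d.max()-1.5).mean(0); return ((k[1]+.5)/8-.5+u-w,(k[0]+.5)/8-.5+v-w), d.max()/8*2,T
bt=ballc(t,346,200,7); bs=ballc(s,184,158,6); print(bt,bs)
ball=tri([t,s],[bt[0],bs[0]]); print("ball",ball,onz(t,bt[0],.155))
# bar direction in top: centre rows between ball and base
c=t["bgr"][:,:,:].max(2).astype(float)
for u in (350,353):
    col=c[192:212,u]; w=np.clip(col-np.median(col)-15,0,None); v=(w*np.arange(192,212)).sum()/w.sum(); print(u,v,onz(t,(u,v),.155))
# scene bar: fit line, cast onto z=.155
c=s["bgr"].max(2).astype(float)
for u in (160,165,170,175,180):
    v0=148+(u-157)*.40; r=np.arange(int(v0)-3,int(v0)+6); col=c[r,u]; w=np.clip(col-col.min()-25,0,None); v=(w*r).sum()/w.sum(); print(u,round(v,1),onz(s,(u,v),.155))
```

```text
((np.float64(346.5048076923077), np.float64(199.9278846153846)), np.float32(5.842249), 140.0) ((np.float64(183.6925), np.float64(157.6775)), np.float32(4.1476746), 146.0)
ball [ 0.54606218 -0.19966866  0.15750333] [ 0.54612147 -0.19980864  0.155     ]
350 200.22829581993568 [ 0.54519958 -0.20785928  0.155     ]
353 200.51839464882943 [ 0.54433348 -0.2147635   0.155     ]
160 149.6 [ 0.53131977 -0.28505261  0.155     ]
165 151.4 [ 0.53406286 -0.26696957  0.155     ]
170 154.6 [ 0.54345155 -0.24447549  0.155     ]
175 155.8 [ 0.54323952 -0.22900967  0.155     ]
180 156.9 [ 0.54279179 -0.21385596  0.155     ]
```

Emit:
jog_arm:
  motion:
    - [0, 0, 0, -0.16, 0]
    - [0, 0.3, 0.02, 0, 0]
    - [0, 0.7, 0.02, 0, 0]
    - [0, 0.8, 0.02, 0, 0]
    - [0, 0.8, 0, 0, 0]
    - [0, 0.8, 0, 0, 0]
    - [0, 0.8, 0, 0, 0]
    - [0, 0.7, 0, 0, 0]
    - [0, 0.4, 0, 0, 0]
    - [0, 0.2, 0, 0, 0]
    - [0, 0, 0, 0, 0]
    - [0, 0, 0, 0, 0]

```text
clock: 23.0
position: [0.5516, -0.154, 0.1471]
tool_rot: [-3.14, -0.005, -0.092]
force: [-0.1, -0.1, -1.1]
grip_width: 0.0067
finger_force: 48.4
```

Run:
```python
from h import *
o,R=st(); s=grab("scene"); p=o['position']
e=p+[-.002,0,.0028]; print("eye est",e,"proj hole face",proj(s,e+[0,.004,0]))
u,v=proj(s,e+[0,.004,0]).astype(int); g=s["bgr"][v-9:v+10,u-9:u+10].max(2)
print(u,v); print(g)
```

```text
t 23.0 q [ 0.07  0.5   0.14  1.8  -0.09  0.85 -1.41] p [ 0.5516 -0.154   0.1471] rot [-3.1403 -0.0047 -0.0919] toolz [ 4.8e-03  9.0e-04 -1.0e+00]
eye est [ 0.54958361 -0.15401951  0.14993231] proj hole face [199.94146731 164.93570282]
199 164
[[135 146 139 130 129 121 115 106  98 101 118 129 131 130 131 122 107 102
  104]
 [136 149 140 131 129 130 127 120 115 119 128 130 128 130 131 121 107 102
  103]
 [135 149 141 132 128 130 129 130 130 129 129 131 129 129 130 122 109 102
  102]
 [130 146 141 132 128 129 128 128 129 129 128 129 128 129 129 125 109 102
  104]
 [126 145 143 131 128 128 129 130 127 129 127 126 128 129 130 127 110 103
  102]
 [122 144 145 134 129 129 129 129 130 126 121 124 127 128 130 129 112 102
  103]
 [117 140 149 136 128 129 129 131 124 112 109 127 132 129 129 129 113 102
  103]
 [118 141 150 136 129 131 129 128 115 103  99 127 139 133 129 131 113 104
  104]
 [113 138 148 139 130 130 129 121 104 100 100 127 145 138 130 130 115 103
  102]
 [121 141 146 140 131 128 127 107  93  92 103 134 148 140 129 129 114  99
   98]
 [185 173 145 141 132 126 142 212 233 234 203 160 150 141 130 128 134 129
  124]
 [242 212 142 141 131 124 156 254 255 255 242 171 148 137 129 125 173 231
  240]
 [255 230 148 142 131 124 153 252 255 255 223 153 142 133 126 124 191 255
  255]
 [255 240 167 143 132 126 139 252 255 244 171 141 135 129 127 123 191 253
  254]
 [255 245 177 142 134 127 121 224 244 181 133 136 130 129 128 124 172 252
  254]
 [255 243 175 144 135 128 126 142 132 124 130 129 129 129 128 125 152 250
  254]
 [254 248 187 143 135 129 129 127 126 126 128 129 130 129 130 125 139 249
  255]
 [254 252 199 141 137 130 128 129 128 128 131 129 129 129 129 126 118 247
  255]
 [253 255 210 142 139 132 128 128 129 129 130 130 129 128 130 127 119 248
  255]]
```

The hole shows at px (199.7,165), matching the prediction. I'll raise 5 mm and insert in stages.

Emit:
jog_arm:
  motion:
    - [0, 0, -0.18, 0, 0]
    - [0, 0, 0, 0, 0]
    - [0, 0.2, 0, 0, 0]
    - [0, 0.3, 0, 0, 0]
    - [0, 0.3, 0, 0, 0]
    - [0, 0.3, 0, 0, 0]
    - [0, 0, 0, 0, 0]

```text
clock: 23.75
position: [0.5479, -0.1897, 0.1526]
tool_rot: [-3.141, -0.005, -0.095]
force: [-0.1, 0.7, -1.1]
grip_width: 0.0068
finger_force: 48.4
```

Emit:
jog_arm:
  motion:
    - [0, 0.2, 0, 0, 0]
    - [0, 0.2, 0, 0, 0]
    - [0, 0.2, 0, 0, 0]
    - [0, 0, 0, 0, 0]

```text
clock: 24.15
position: [0.5465, -0.2068, 0.1526]
tool_rot: [-3.141, -0.005, -0.094]
force: [0.7, -0.2, -0.9]
grip_width: 0.0072
finger_force: 48.4
```

Run:
```python
from h import *
o,R=st(); s=grab("scene"); p=o['position']; print(o['force'],o['moment'])
e=p+[-.002,0,.0028]; q=proj(s,e+[0,.004,0]); print("eye",e,q)
u,v=q.astype(int); print(u-11,v-10); print(s["bgr"][v-10:v+11,u-11:u+12].max(2))
```

```text
t 24.15 q [ 0.15  0.51  0.15  1.76 -0.1   0.87 -1.32] p [ 0.5465 -0.2068  0.1526] rot [-3.1411 -0.0048 -0.0938] toolz [ 0.0048  0.     -1.    ]
[ 0.69699881 -0.19078502 -0.85148413] [-0.04555971 -0.01393229  0.02554995]
eye [ 0.54447583 -0.20676798  0.15542224] [183.23563423 157.89397469]
172 147
[[ 91 131 145 134 130 129 102  97 104  89  77  85 109 122 130 130 121 106
  102 103 103 104 103]
 [ 47 130 147 135 130 129 113 110 106  97 101 118 129 131 131 129 124 108
  103 103 103 104 103]
 [ 25 127 148 134 130 130 130 128 120 115 120 128 130 129 129 131 129 112
  102 104 102 102 103]
 [ 31 127 150 139 129 129 128 129 129 129 130 129 127 130 129 130 131 112
  103 104 105 103 103]
 [ 44 116 147 141 130 129 130 129 129 128 129 129 130 130 129 129 131 113
  101 103 104 103 103]
 [ 48 108 142 141 131 128 129 129 129 128 130 127 127 128 130 129 130 114
  103 103 103 103 103]
 [ 77 105 139 143 132 127 128 129 129 129 126 117 122 128 129 128 132 118
  104 103 102 102 103]
 [105 113 140 147 135 128 129 129 128 125 115 102 119 129 130 129 130 120
  105 104 103 103 105]
 [114 120 141 149 135 128 
[... 535 characters left out ...]
113 103 103 104 103]
 [103 102 116 141 146 134 128 128 110  99 103 107 108 103 101 116 127 129
  115 103 102 102 103]
 [103 101 114 139 149 135 128 130 119 109 117 122 115 112 116 125 131 131
  119 104 102 101 102]
 [104 103 108 137 149 137 127 129 126 121 129 135 127 128 130 130 130 129
  120 103  99  98  99]
 [102 103 105 135 150 138 130 129 129 127 127 129 129 130 128 130 127 128
  136 155 137 122 123]
 [103 104 100 133 149 140 130 129 128 129 130 128 128 128 130 129 129 126
  154 236 243 238 238]
 [103 103 100 131 147 142 132 129 129 128 129 128 129 128 128 129 128 124
  155 253 255 255 255]
 [104 102 101 121 144 144 132 128 129 128 130 128 128 129 129 129 129 126
  138 249 255 253 253]]
```

The ball is showing through the hole at px (184,159), with no contact force. I'll continue to the hanging place.

Emit:
jog_arm:
  motion:
    - [0, 0.25, 0, 0, 0]
    - [0, 0.3, 0, 0, 0]
    - [0, 0.3, 0, 0, 0]
    - [0, 0, 0, 0, 0]

```text
clock: 24.6
position: [0.5439, -0.233, 0.1526]
tool_rot: [-3.141, -0.005, -0.095]
force: [0.4, 1.2, -1.3]
grip_width: 0.0071
finger_force: 48.4
```

Lower until the peg takes the weight (about 9 mm from the axis).

Emit:
jog_arm:
  motion:
    - [0, 0, 0.1, 0, 0]
    - [0, 0, 0.1, 0, 0]
    - [0, 0, 0.05, 0, 0]
    - [0, 0, 0, 0, 0]
    - [0, 0, 0, 0, 0]

```text
clock: 25.1
position: [0.5444, -0.231, 0.1451]
tool_rot: [-3.141, -0.005, -0.092]
force: [-0.5, 0.5, -0.8]
grip_width: 0.0071
finger_force: 48.4
```

Emit:
jog_arm:
  motion:
    - [0, 0, 0.04, 0, 0]
    - [0, 0, 0, 0, 0]

```text
clock: 25.3
position: [0.5444, -0.2311, 0.1438]
tool_rot: [-3.141, -0.005, -0.093]
force: [-0.7, 0.3, -1.3]
grip_width: 0.007
finger_force: 48.4
```

Emit:
jog_arm:
  motion:
    - [0, 0, 0.04, 0, 0]
    - [0, 0, 0, 0, 0]

```text
clock: 25.5
position: [0.5443, -0.2311, 0.1426]
tool_rot: [-3.141, -0.005, -0.093]
force: [-0.3, 0.3, 0.2]
grip_width: 0.0067
finger_force: 48.4
```

Emit:
jog_arm:
  motion:
    - [0, 0, 0.02, 0, 0]
    - [0, 0, 0, 0, 0.1]
    - [0, 0, 0, 0, 0.15]
    - [0, 0, 0, 0, 0.2]
    - [0, 0, 0, 0, 0.25]
    - [0, 0, 0, 0, 0.25]
    - [0, 0, 0, 0, 0.25]
    - [0, 0, 0, 0, 0.25]

```text
clock: 26.3
position: [0.5444, -0.2312, 0.1421]
tool_rot: [-3.141, -0.005, -0.093]
force: [0.0, 0.2, -0.8]
grip_width: 0.0213
finger_force: 0.0
```

Run:
```python
from h import *
o,R=st(); s=grab("scene"); print(o['force'],o['grip_width'])
e=np.array([.5424,-.231,.1454]); q=proj(s,e+[0,.004,0]); print(q)
u,v=q.astype(int); print(u-12,v-22); print(s["bgr"][v-22:v+34:2,u-12:u+22].max(2))
```

```text
t 26.3 q [ 0.2   0.53  0.15  1.75 -0.1   0.86 -1.27] p [ 0.5444 -0.2312  0.1421] rot [-3.1408 -0.0049 -0.0927] toolz [ 4.9e-03  4.0e-04 -1.0e+00]
[ 0.03942255  0.18448576 -0.75422106] 0.021316073564300958
[176.24273277 159.04630576]
164 137
[[102  71  17  22  22  22  22  55  75  63  36  26  27  30  29  27  26  87
  120 126 125 128 129 116  75  37  19  15  24  38  46  46  51  54]
 [ 90  83  37  22  23  22  20  27  68 101 106  73  33  29  32  28  23  96
  125 112 100  73  27  10  19  32  37  47  48  55  57  61  61  59]
 [ 84  80  43  18  19  46  89 111  88  96 106  81  43  27  25  29  28  46
   55  31  17  18  33  42  47  49  53  61  62  60  79  86 100 104]
 [ 75  91  70  85 109 131 137 135  98  88 102  86  46  29  29  28  31  25
   21  34  48  50  47  53  55  60  60  79  86  99 104 104 104 105]
 [ 99 123 141 138 133 130 129 131 123  90  95 105  63  27  28  26  27  29
   44  54  57  61  64  60  79  85  99 104 105 103 103 103 102 103]
 [126 132 140 140 130 128 130 130 131  98  98 104  66  30  25  23  40  67
   67  60  59  79  85  99 104 103 103 103 104 104 103 103 103 104]
 [127 135 142
[... 2389 characters left out ...]
 102 101 103 104 106  99  84  80  68  41  17  16  18  20  16  16  17
   19  23  19  20  16  15  35  80 102 105 103 104 103 106  98  95]
 [167 182 180 180 177 180 164 154 129 112 104 102  97  85  77  66  42  18
   16  15  13  35  71  91 104 101  98  97  92  88  89  88  91  89]
 [199 222 220 220 219 220 221 221 220 223 227 208 186 151 113 103 105 107
  101  86  85  96  98  93  87  89  89  88  90  90  89  89  90  90]
 [190 220 219 218 219 220 221 220 221 221 212 207 209 198 188 168 124  96
   90  87  89  90  89  90  89  91  89  90  89  89  90  90  90  88]
 [147 208 211 203 203 203 204 216 213 196 192 193 194 193 193 196 182 130
   91  89  89  89  91  91  91  90  90  89  90  90  89  90  90  90]]
```

It hangs on the peg with the bar coming out through the hole. I'll withdraw straight up.

Emit:
jog_arm:
  motion:
    - [0, 0, -0.3, 0, 0.25]
    - [0, 0, -0.5, 0, 0.25]
    - [0, 0, -0.7, 0, 0.25]
    - [0, 0, -1, 0, 0.25]
    - [0, 0, -1, 0, 0.25]
    - [0, 0, -1, 0, 0.25]
    - [0, 0, 0, 0, 0.25]
    - [0, 0, 0, 0, 0.25]
    - [0, 0, 0, 0, 0.25]
    - [0, 0, 0, 0, 0.25]
    - [0, 0, 0, 0, 0.25]
    - [0, 0, 0, 0, 0.25]

```text
clock: 27.55
position: [0.5436, -0.2312, 0.2767]
tool_rot: [-3.141, -0.004, -0.093]
force: [-0.7, 0.2, -0.4]
grip_width: 0.0213
finger_force: 0.0
```

Run:
```python
from h import *
import time
st(); a=grab("scene")
for _ in range(10): b=grab("scene")
r=np.s_[120:200,150:200]; d=cv2.absdiff(a["bgr"][r],b["bgr"][r]).max(2); print("motion px",(d>25).sum())
m=b["bgr"][137:190,160:190].max(2); print("edges: plate rows, left bright col"); 
for v in range(125,182,6):
    row=b["bgr"][v,155:195].max(2) if 0 else b["bgr"][v,158:192].max(1); print(v,row)
```

```text
t 27.55 q [ 0.18  0.39  0.18  1.6  -0.08  1.15 -1.29] p [ 0.5436 -0.2312  0.2767] rot [-3.1407 -0.0042 -0.0928] toolz [ 4.3e-03  5.0e-04 -1.0e+00]
motion px 0
edges: plate rows, left bright col
125 [131 130 131 132 130 130 132 130 131 130 129 128 126 123 124 124 122 122
 124 124 126 111  96  69  26   9  39  71  88 101 106 102 104 103]
131 [126 125 123 126 127 126 126 126 129 131 116  99  70  27   6  39  83 105
 127 133 132 132 132 129 129 129 129 131 129 130 128 127 124 124]
137 [ 98  72  26  10   8  37  93 116 126 130 130 129 129 130 129 128 126 122
 147 192 207 193 146 118 121 122 124 128 128 116  77  38  19  16]
143 [130 130 131 131 132 131 131 130 137 151 162 174 172 145 128 128 129 128
 129 129 128 130 124  72  18  35  47  51  47  54  55  61  60  79]
149 [190 196 176 141 123 120 122 133 143 145 134 127 129 128 128 129 128 129
 130 129 130 128 131 116  92  97 105 103 103 103 103 103 102 104]
155 [ 87  44  13  10  16  36  61  77 109 140 143 132 128 128 129 129 127 117
 108 108 115 117 120 129 117 105 103 102 103 103 103 103 102 103]
161 [108  88  67  59  79  85  98 104 101 130 148 143 132 128 126 110 101  96
 158 197 169 137 131 124 112 110 110 105 100  97 101 103 104 103]
167 [114 106  98  98 103 103 104 102 102 100 134 148 140 130 129 129 129 129
 129 129 129 129 129 128 130 123 110 103 103 100  93 178 253 255]
173 [116 112 107  96 100 103 103 103 104  98  86 131 150 137 129 129 131 129
 128 129 129 130 129 131 125 117 104 112 238 255 253 252 252 252]
179 [116 116 113 104  95 100 104 108  67  17  23  57 134 155 140 125 107  74
  31  14  18  19  19  20  21  22  22  21  14  76 128 155 158 156]
```

```bash
python3 -c "
from h import *
print(bot.job_done())"
```

```text
the job is handed in; nothing more can be done
None
```

The divider is hanging still and released on the peg of the right-hand stand, and the job is handed in at about 28 s of the 64 s limit. I saw no disturbance of the other divider, mug or stapler, but I didn't measure their final positions.

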